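# Lock the trolley tongue with a linchpin

## Task

Take the linchpin (the pin with the hinged sprung ring) out of the wooden pin rack and push it fully home through the hole near the end of the trolley tongue, its open ring facing out past the tongue's free end. Then swing the ring down round the tongue's end and press it until it snaps over the pin's lower end, and let go. Feel your way in: the tongue has some end play, and neither the pin nor your hand may be forced against the hitch (stay well under 35 N); leave the plain pin and the two briquettes beside the work where they are.

Things in the scene. Friction and masses are not known exactly. Their poses are not given: they have to be found in the camera images.
- linchpin: steel linchpin, 0.17 kg, upright in one of the rack's two holes. Origin: on the shank axis at the flat underside of the head (the seating face); z up along the shank, x towards the side the open ring hangs on. Head: upright lug 12 mm wide (y), 25 mm long (x -16 to +9), 30 mm high; grip it across its 12 mm width, above the ring's hinge stubs (which reach up to z 9, from y -31 to 31).
- pin_end (a point): lower end of the linchpin's shank: 10 mm diameter, round-ended, 37 mm below the seating face
- ring (a joint): ring angle about its hinge, rad. 0 = stop, bow straight below the hinge, behind (-x of) the shank end: locked. 0.23 = bow right under the pin's end. Over 0.38 = open, bow on the +x side; 1.5 = stop, bow nearly level. Starts 0.95 to 1.3. Light friction (0.7 N at the bow): it stays where left. Past the pin's end it rests at 0 to 0.1.
- ring_bow (a point): middle of the ring's bow. The ring is a U of 6 mm wire, arms at y +28 and -28 of the linchpin, hinged at its x -9, z +6 about y; bow 48 mm from the hinge, with a 12 mm thick, 28 mm long sleeve at its middle. The greased bow is sprung along the arms (1.6 N per mm, up to 7 mm) and must stretch 2 mm to pass the pin's end: about 3 to 8 N sideways on the bow.
- hitch: trolley hitch bolted to the bench: grey base, post and socket; a steel tongue (flat bar 30 mm wide, 20 mm thick) sticks out of the socket to the hitch's +x. Origin: on the bench under the tongue; x along the tongue to its free end, z up. Socket: face at x -38, 52 mm wide, top at z 129. Base: x -168 to -43, 90 mm wide.
- tongue_mark (a point): on the tongue's centre line and flat top, 120 mm above the bench, 38 mm out from the socket's face (axes as the hitch). Vertical through-hole 12 mm wide, 0.5 mm chamfer, 15 mm from the tongue's end. End play: the hole's centre lies anywhere from 4 to 34 mm further out along x than this point (y exact); the tongue slides only under 20 N. Free air below the tongue.
- rack: wooden pin rack, fixed: two square posts (28 mm in x, 34 mm in y, 60 mm high) at y +50 and -50, joined by a 30 mm high bar; origin at the centre of its underside. Each post has a 12 mm hole, 50 mm deep, in its top, where a pin stands with its head on the post; the linchpin's ring hangs round its post to the rack's +x side.
- plain_pin: plain steel pin without a ring, in the rack's other hole; origin on its axis under its round head (20 mm diameter, 24 mm high). Not to be moved.
- briquette_a: black round charcoal briquette, 42 mm across, 30 mm high, on the bench between rack and hitch; origin at the centre of its underside. Not to be moved.
- briquette_b: a like briquette, nearer to the robot. Not to be moved.
Not all that is in view belongs to the job. Of the things that look like the linchpin, the largest one is meant.

How it is judged:
On the way, in this order (a step that is already met when the one before it is completed fails the run):
1. the linchpin is fully home in the tongue's hole, its ring still open (z of linchpin in the frame of tongue_mark between -0.004 and 0.003 m and x of linchpin in the frame of tongue_mark between -0.001 and 0.039 m and y of linchpin in the frame of tongue_mark between -0.004 and 0.004 m and angle between linchpin's own z axis and vertical below 0.12 rad and angle between the x axis of linchpin and the x axis of hitch, either way round below 0.35 rad and value of joint ring above 0.35 rad), for 0.2 s.
2. the ring is snapped over the pin's end, the pin still home (z of linchpin in the frame of tongue_mark between -0.004 and 0.003 m and x of linchpin in the frame of tongue_mark between -0.001 and 0.039 m and y of linchpin in the frame of tongue_mark between -0.004 and 0.004 m and angle between linchpin's own z axis and vertical below 0.12 rad and angle between the x axis of linchpin and the x axis of hitch, either way round below 0.35 rad and value of joint ring below 0.16 rad), for 0.2 s.
At the end, for the whole second after the job is handed in: The linchpin stands in the tongue's hole with the underside of its head on the tongue (within 3 mm), upright within 0.12 rad, ring side in line with the tongue within 0.35 rad; the ring is snapped past the pin's end (joint below 0.16 rad); the pin is at rest (all of step 2 and linear speed of linchpin below 0.02 m/s); the robot touches nothing.
It fails at once if the linchpin is forced against the hitch (over 35 N) (contact force between linchpin and hitch above 35 N).
It fails at once if the robot pushes against the hitch itself (over 35 N) (contact force between any of the fingers, the arm and hitch above 35 N).
It fails at once if the plain pin is moved (over 20 mm) (distance of plain_pin from where it was at the start of the episode above 0.02 m).
It fails at once if the briquette a is moved (over 20 mm) (distance of briquette_a from where it was at the start of the episode above 0.02 m).
It fails at once if the briquette b is moved (over 20 mm) (distance of briquette_b from where it was at the start of the episode above 0.02 m).
It also fails if it takes over 69 s, if anything falls off the work surface, if the arm or the gripper's body presses on something with over 40 N, if the wrist force passes 120 N, or if a joint passes its speed limit or range.

## Robot

A 7-joint arm with a two-finger parallel gripper is mounted at the origin on the work surface. World frame = base frame: x ahead of the robot, y to its left, z up, the work surface at z = 0. Lengths are in m, angles in rad, forces in N, time in s.
With the tool pointing down it reaches from about 0.425 to 0.875 m from the base axis. Payload 4.7 kg.
Tool frame: the origin (TCP) lies at the very end of the fingers, on their centre line; the grasp point (between the pads) lies 19 mm behind it; z points along the fingers, y is the line along which they close (so a half turn about z gives the same grasp; the last joint's range is limited). The gripper opens to 87 mm and grips with 3 to 60 N. Pads are 19 mm wide; open, the fingers measure 117 mm over their backs; the gripper's body (75 mm by 190 mm) begins 51 mm behind the grasp point.
Start: joints at [-1.151, 0.321, -0.07, 1.45, 0.023, 1.371, -0.057], TCP at [0.257, 0.597, 0.223] pointing down, gripper open.
Joint ranges: [-2.86, 2.86], [-0.3, 2.09], [-1.38, 1.24], [0.06, 2.45], [-1.56, 4.7], [0.09, 2.05], [-2.69, 2.69]. Speed limits (rad/s): [2.57, 2.57, 3.14, 3.14, 3.14, 3.14, 3.14].

## Interface

Orientations are given as a rotation vector (axis times angle).
In Python, from bench import ctrl, imaging, ticket gives the robot as it stands.
- The arm moves only by the tool jog_arm, never from a script. Its argument "rows" is text: rows parted by semicolons, each of 7 numbers parted by spaces: the shift along the tool's x, y, z in cm, then the turn, a rotation vector about the tool's x, y, z in rad, then the closure, from -1 (fully open) to 1 (shut), so that 0 is half open. A call has 1 to 5 rows; each row shifts and turns the commanded pose from where the row before left it, along the tool's axes as they then stand; what a row does not reach is not made up. A row lasts 1/8 s, in which the tool goes at most 62.5 mm and 10.7 degrees, less where a joint would pass 70% of its speed; a pose out of reach is approached as far as the arm can. A call with a gripper value outside its range is refused whole. The fingers move at their own pace and stop on an object; "force" is the grip in N (left out, the last holds). Time passes only in rows, so rows that do not move let the fingers close. It gives the time, the measured TCP pose, the force, the opening and the grip force at its end, in the units of the state.
- ctrl.get_state(): the state, without advancing time (a new reading comes with each control period).
- imaging.get_image(name): name is "scene" or "top"; returns a dict with "img" (400x640x3 uint8, blue, green, red), "vertical_fov" (degrees; the focal length in pixels is half the picture's height over the tangent of half this angle, whatever the lens; pixels are square), "cx", "cy" (the principal point, pixels), "origin" and "orientation" of the camera in the world. Camera axes: x right, y down, z forward; pixel columns grow to the right and rows downward; lengths in m; the calibration is good to about 2 mm. A picture is of the moment at which its call begins. There is no depth.
- ticket.close_job(): hands the job in; it is judged then, once.
The state is a dict: "time": time; "joint_positions": joint angles; "qd": joint speeds; "joint_torque": joint torques, N m; "position": TCP position; "tool_rot": TCP orientation; "ft_force": force on the tool from outside, world axes, zero at the start; "torque": the same for the moment, N m; "grip_width": opening from 0.0 (shut) to 1.0 (fully open); "grip_force": force on a finger pad.
Only numpy, scipy, OpenCV 4.12 (cv2) and the standard library are available. Lean on these libraries where they do the work, as an engineer would, in place of code of your own. Each camera call takes 0.05 s, during which the arm holds its last target. There are 200 camera calls.

## Working session

There is one attempt and no reset: what is moved stays moved. The work goes in short steps, Python scripts to look and compute and a tool call to move; the robot and the scene stay as the last step left them, time stands still between calls to the robot, and variables do not carry over. Pictures are saved under pics/ and viewed, at most 10 in all, crops included, and the job is handed in when it is done.

Besides the shell and the picture viewer there is one more tool, called as name(argument=value, ...) on one line, values as JSON. jog_arm: Moves the arm, as the interface text tells. Its arguments: {"type":"object","properties":{"rows":{"type":"string"},"force":{"type":"number"}},"required":["rows"]}

```bash
ls; mkdir -p pics
python3 - <<'E'
from bench import ctrl, imaging
import cv2,json,numpy as np
for n in("scene","top"):
    d=imaging.get_image(n); cv2.imwrite(f"pics/{n}0.png",d["img"])
    print(n,d["vertical_fov"],d["cx"],d["cy"],d["origin"],d["orientation"],[k for k in d])
s=ctrl.get_state(); print(s)
E
```

```text
pics
scene 48.82484069495226 323.92704415988106 200.03008021397673 [ 0.94537871 -0.39595599  0.82700122] [-2.31634297 -1.01532423  0.34237938] ['img', 'vertical_fov', 'cx', 'cy', 'origin', 'orientation']
top 42.36819936259901 317.7623820973486 200.0042336186814 [ 0.32759836 -0.04785573  1.21217886] [-2.26629905  1.94382825 -0.19929849] ['img', 'vertical_fov', 'cx', 'cy', 'origin', 'orientation']
{'time': 0.1, 'joint_positions': array([-1.15094131,  0.32173754, -0.07009932,  1.45154978,  0.02258597,
        1.37076184, -0.05692225]), 'qd': array([ 3.20376322e-04, -6.64816502e-04,  1.34404723e-04, -1.89467424e-03,
        1.06989920e-03, -5.13515137e-05, -2.10517835e-03]), 'joint_torque': array([-9.97861971e-04, -4.92576849e+01, -4.06092340e-01, -3.13399279e+01,
       -6.40297076e-02,  3.95085791e-02,  8.31348711e-05]), 'position': array([0.25640416, 0.59676782, 0.22157995]), 'tool_rot': array([-6.32916225e-01, -3.07690619e+00,  2.58910740e-03]), 'ft_force': array([-0.67143075, -0.42517454, -0.07159482]), 'torque': array([-0.02308546,  0.01651762,  0.00667425]), 'grip_force': 0.0, 'grip_width': 1.0009359423955728}
```

View pics/scene0.png

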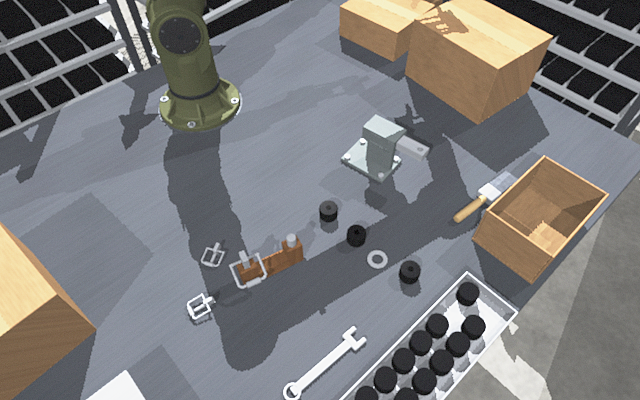

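View pics/top0.png

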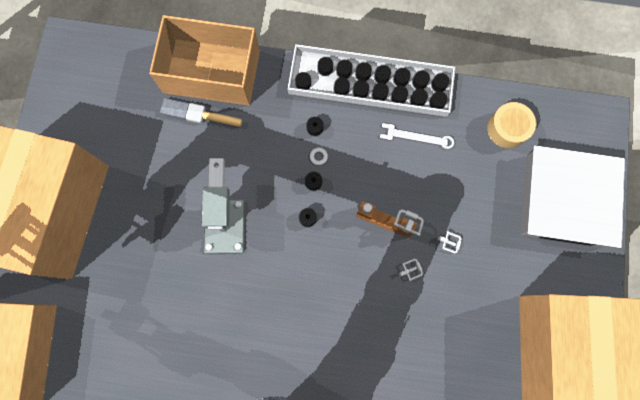

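The scene picture shows the linchpin in the rack's left post (~(248,265)), the plain pin at (291,240), the tongue's free end at (425,152), and loose lookalikes at (212,256) and (200,307). In the top picture the linchpin is at ~(407,222), the plain pin at (367,208), the tongue hole at ~(216,166), and the lookalikes at (451,241) and (412,269).

```bash
cat > h.py <<'E'
import numpy as np,cv2
from scipy.spatial.transform import Rotation as R
from bench import imaging,ctrl
C={}
def cam(n,new=False):
    if new or n not in C: C[n]=imaging.get_image(n)
    return C[n]
def f(d): return 200/np.tan(np.radians(d["vertical_fov"]/2))
def ray(n,u,v):
    d=cam(n); r=R.from_rotvec(d["orientation"]).apply([(u-d["cx"])/f(d),(v-d["cy"])/f(d),1]); return np.array(d["origin"]),r
def onz(n,u,v,z):
    o,r=ray(n,u,v); return o+r*(z-o[2])/r[2]
def proj(n,p):
    d=cam(n); q=R.from_rotvec(d["orientation"]).inv().apply(np.array(p)-d["origin"]); return np.array([d["cx"],d["cy"]])+f(d)*q[...,:2]/q[...,2:3]
def tri(a,b):
    (o,r),(p,s)=ray("scene",*a),ray("top",*b)
    r=r/np.linalg.norm(r); s=s/np.linalg.norm(s)
    t=np.linalg.lstsq(np.c_[r,-s],p-o,rcond=None)[0]; A=o+t[0]*r;B=p+t[1]*s
    return (A+B)/2,np.linalg.norm(A-B)
E
python3 - <<'E'
from h import *
print(proj("scene",[0,0,0]),proj("top",[0,0,0]),proj("scene",[.256,.597,.22]),proj("top",[.256,.597,.22]))
for n,u,v,z in [("top",307,217,.03),("top",313,181,.03),("top",315,126,.03),("top",216,166,.12),("top",367,208,.084),("top",407,222,.09),("scene",328,205,.03),("scene",356,229,.03),("scene",421,150,.12),("scene",291,238,.084)]:
    print(n,u,v,onz(n,u,v,z).round(4))
print(cv2.__version__)
def crop(n,x,y,w,h,k): 
    i=cam(n)["img"][y:y+h,x:x+w]; return cv2.resize(i,None,fx=k,fy=k,interpolation=cv2.INTER_CUBIC)
a=crop("scene",190,220,130,100,6);b=crop("top",340,180,130,100,6)
cv2.imwrite("pics/a.png",np.vstack([cv2.resize(a,(390*1,300)),cv2.resize(b,(390,300))]) if 0 else np.hstack([cv2.resize(a,(400,308)),cv2.resize(b,(400,308))]))
c=crop("scene",330,100,130,100,4);e=crop("top",180,140,130,100,4)
i=np.vstack([cv2.imread("pics/a.png"),np.hstack([cv2.resize(c,(400,290)),cv2.resize(e,(400,290))])]);cv2.imwrite("pics/c1.png",i);print(i.shape)
E
```

```text
[200.59468368 103.84639561] [271.14078973 452.77553434] [421.61563153 -12.59608287] [-27.16557218 289.9157014 ]
top 307 217 [0.5215 0.0027 0.03  ]
top 313 181 [0.6085 0.0022 0.03  ]
top 315 126 [0.7437 0.0184 0.03  ]
top 216 166 [0.588  0.2132 0.12  ]
top 367 208 [ 0.553  -0.1283  0.084 ]
top 407 222 [ 0.5342 -0.2191  0.09  ]
scene 328 205 [0.5185 0.0074 0.03  ]
scene 356 229 [0.6066 0.008  0.03  ]
scene 421 150 [0.5954 0.2143 0.12  ]
scene 291 238 [ 0.5572 -0.1292  0.084 ]
4.12.0
(598, 800, 3)
```

View pics/c1.png

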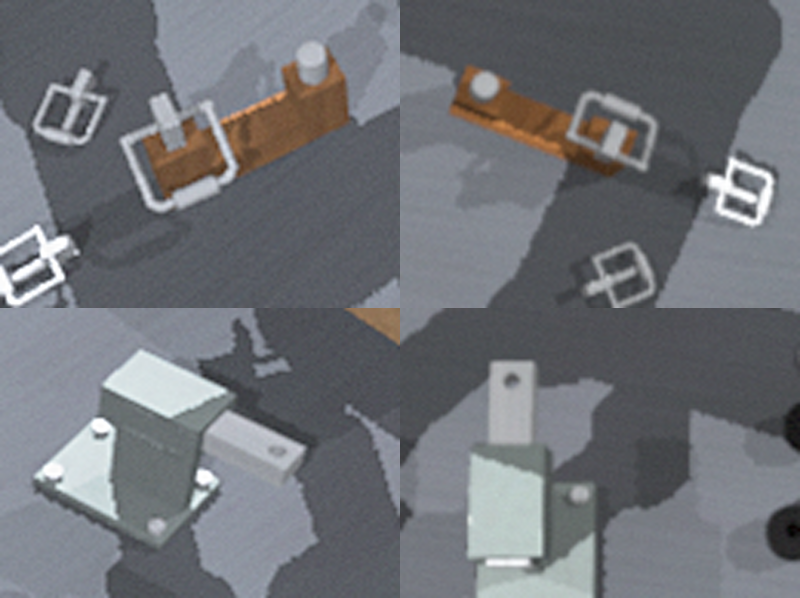

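The close crop confirms it: the linchpin is the large one standing in the rack post. The lookalikes (bare loose ones at scene (212,256) and (200,307)) are smaller and lie on the bench. The hole is visible near the tongue end in both views.

```bash
cat > m.py <<'E'
from h import *
def comp(n,x0,y0,x1,y1,lo,hi,seed):
    i=cam(n)["img"][y0:y1,x0:x1]; h=cv2.cvtColor(i,cv2.COLOR_BGR2HSV)
    m=cv2.inRange(h,lo,hi); k,l,s,c=cv2.connectedComponentsWithStats(m,connectivity=4)
    j=l[seed[1]-y0,seed[0]-x0]; return m,(l==j).astype(np.uint8),s[j],c[j]+[x0,y0]
E
python3 - <<'E'
from m import *
for n,x,y in (("scene",413,143),("top",209,158)):
    g=cv2.cvtColor(cam(n)["img"],cv2.COLOR_BGR2GRAY)[y:y+14,x:x+16]; print(n,x,y);print(g)
for n,x,y,w,h in (("scene",236,248,24,22),("top",396,208,22,26)):
    g=cv2.cvtColor(cam(n)["img"],cv2.COLOR_BGR2HSV)[y:y+h,x:x+w]; print(n,x,y);print(g[...,2]);
    print((g[...,1]<70).astype(int))
E
```

```text
scene 413 143
[[192 192 192 198 196 193 168 138  99  57  51  63  69  68  67  68]
 [188 190 190 193 194 190 198 189 169 136  93  65  59  60  64  65]
 [187 186 190 191 194 191 194 195 200 189 166 137  94  60  59  59]
 [183 186 187 189 192 188 193 194 195 195 198 191 169 133  96  65]
 [190 188 187 183 180 165 176 179 180 187 196 193 197 191 173 140]
 [186 189 190 183 158 138 154 155 154 166 184 192 195 193 201 182]
 [187 186 188 189 158 142 158 154 143 138 174 191 194 192 193 153]
 [186 185 190 189 178 161 156 150 147 159 178 189 194 186 162 128]
 [172 180 187 192 187 184 172 168 169 184 191 190 186 165 139 105]
 [152 162 169 179 184 189 186 186 191 186 193 187 168 137 126 101]
 [152 153 156 157 169 179 191 190 186 191 192 174 137 129 117  86]
 [156 152 152 152 151 160 170 180 188 196 180 145 120 126 100  78]
 [155 152 153 152 151 158 150 157 176 174 146 129 124 112  90  92]
 [157 157 154 150 151 149 154 155 155 145 127 128 113  91  87  96]]
top 209 158
[[109 133 140 140 140 139 139 138 139 138 139 137 142 140 110  86]
 [129 170 175 176 179 178 176 173 175 175 174 176 175 171 134  95]
 
[... 7117 characters left out ...]
 1 0 0 0 0 0 0 0 0 0 1 1 1 1 1 1 1 1 1 1]
 [1 1 1 0 0 0 0 0 0 0 0 0 1 1 1 1 1 1 1 1 1 1]
 [1 1 0 0 0 0 0 0 0 0 0 1 1 1 1 1 1 1 1 1 1 1]
 [1 1 0 0 0 0 0 0 0 0 0 1 1 1 1 1 1 1 0 0 0 1]
 [1 1 0 0 0 0 0 0 0 0 1 1 1 1 1 1 1 1 0 0 0 1]
 [1 1 1 1 1 0 0 0 0 0 1 1 1 1 1 1 1 1 0 0 0 1]
 [1 1 1 1 1 1 1 0 0 1 1 1 1 1 1 1 1 0 0 0 1 1]
 [0 1 1 1 1 1 1 1 1 1 1 1 1 1 1 1 1 0 0 0 1 1]
 [0 0 0 1 1 1 1 1 1 1 1 1 1 1 1 1 0 0 0 0 1 1]
 [0 0 0 0 0 0 1 1 1 1 1 1 1 1 1 1 0 0 0 1 1 1]
 [0 0 0 0 0 0 0 1 1 1 1 1 1 1 1 1 0 0 0 1 1 1]
 [0 0 0 0 0 0 0 1 1 1 1 1 1 1 1 1 1 1 1 1 1 1]
 [0 0 0 0 0 0 0 1 1 1 1 1 1 1 1 1 1 1 1 1 1 1]
 [0 0 0 0 0 0 0 0 0 1 1 1 1 0 0 1 1 1 1 1 1 1]
 [1 1 0 0 0 0 0 0 0 0 0 0 0 0 0 0 0 1 1 1 1 1]]
```

```bash
cat >> m.py <<'E'
def blob(n,x0,y0,x1,y1,lo,seed):
    g=cv2.cvtColor(cam(n)["img"],cv2.COLOR_BGR2GRAY)[y0:y1,x0:x1]
    g=cv2.resize(g,None,fx=4,fy=4,interpolation=cv2.INTER_CUBIC)
    m=(g>lo).astype(np.uint8) if lo>0 else (g<-lo).astype(np.uint8)
    k,l,s,c=cv2.connectedComponentsWithStats(m,connectivity=4)
    j=l[int((seed[1]-y0+.5)*4),int((seed[0]-x0+.5)*4)]; p=np.argwhere(l==j)[:,::-1].astype(np.float32)
    r=cv2.minAreaRect(p); off=np.array([x0,y0])
    f=lambda q:(np.array(q)+.5)/4-.5+off
    return f(p.mean(0)),f(cv2.boxPoints(r)),np.array(r[1])/4,len(p)/16
E
python3 - <<'E'
from m import *
S=blob("scene",413,143,429,157,-170,(419,149)); T=blob("top",209,158,222,174,-150,(215,164))
print("hole",S[0],S[3],T[0],T[3],tri(S[0],T[0]),onz("scene",*S[0],.12),onz("top",*T[0],.12))
for q in (150,165): print("headtop",*[(b[0],b[2],b[3],onz("top",*b[0],.09)) for b in [blob("top",400,215,416,232,q,(408,226))]])
S=blob("scene",236,248,250,262,175,(241,255));T=blob("top",400,217,416,232,155,(408,226))
print("S",S,"\nT",T); print(tri(S[0],T[0]))
print([onz("scene",*b,.09).round(4) for b in S[1]],[onz("top",*b,.09).round(4) for b in T[1]])
for n,x,y,w,h in (("scene",281,229,22,24),("top",358,200,20,18)):
    print(n,x,y);print(cv2.cvtColor(cam(n)["img"],cv2.COLOR_BGR2GRAY)[y:y+h,x:x+w])
# tongue edges in top: columns of left/right edges by row
g=cv2.cvtColor(cam("top")["img"],cv2.COLOR_BGR2GRAY).astype(float)
for y in range(158,188,3):
    print(y,g[y,203:230].astype(int))
E
```

```text
hole [419.73841858 148.93730021] 19.5625 [215.82722521 164.47054958] 23.875 (array([0.59145986, 0.21433647, 0.12021001]), np.float64(0.0003798506243924432)) [0.59143993 0.21470823 0.12      ] [0.59138012 0.21423454 0.12      ]
headtop (array([409.28029346, 224.94993591]), array([ 5.26685238, 10.38740253]), 49.0, array([ 0.5284519 , -0.22482725,  0.09      ]))
headtop (array([409.26504803, 225.00501633]), array([4.49174881, 9.61281395]), 38.9375, array([ 0.52832518, -0.22480843,  0.09      ]))
S (array([243.02949429, 255.91657257]), array([[237.92943692, 252.37109756],
       [242.94114685, 249.78440857],
       [247.93375206, 259.45758057],
       [242.92204189, 262.04426956]]), array([10.88560295,  5.63987541]), 55.625) 
T (array([409.26679134, 224.96794415]), array([[405.17672443, 228.74569035],
       [408.95258617, 219.30603456],
       [413.52155209, 221.13362026],
       [409.74569035, 230.57327652]]), array([ 4.92092657, 10.16681957]), 46.0625)
(array([ 0.52856377, -0.22478641,  0.08942871]), np.float64(0.0002378969267849503))
[array([ 0.516 , -0.2274,  0.09  ]), array([ 0.517
[... 4479 characters left out ...]
9 115 113]
170 [133 133 133 128 129 134 168 180 179 179 179 177 173 178 177 176 175 174
 177 165 133 129 130 135 134 133 131]
173 [133 133 133 130 132 134 171 179 178 180 180 178 175 177 179 178 175 176
 176 166 135 128 129 129 132 133 135]
176 [129 131 133 133 131 141 172 178 177 181 179 177 177 178 175 179 172 176
 174 158 128 128 135 136 135 134 135]
179 [132 133 133 132 132 141 173 179 178 178 179 180 176 176 176 176 175 176
 175 157 129 128 131 133 134 134 134]
182 [133 132 135 135 136 144 175 177 176 181 179 178 177 177 180 178 174 175
 176 157 130 126 133 136 137 135 133]
185 [130 135 134 133 134 148 170 178 178 177 179 180 175 179 177 177 177 179
 176 158 130 131 134 137 137 137 132]
```

Run:
```python
from m import *
for a,b in (((208.8,161),(208.36,185)),((222.44,161),(222.1,185))):
    p,q=onz("top",*a,.12),onz("top",*b,.12); d=p-q; print(p,q,"yaw",np.arctan2(d[1],d[0]))
e=onz("top",215.6,157.7,.12);print("end",e)
T=blob("top",358,200,374,214,150,(367,207)); print("plain",onz("top",*T[0],.084),T[3])
S=ctrl.get_state(); M=R.from_rotvec(S["tool_rot"]).as_matrix(); print(M.round(3))
# bow pixels (linchpin ring): top sleeve ~ (412.5,214), scene sleeve
g=blob("scene",245,268,275,295,165,(253,282)); h=blob("top",402,208,424,220,165,(412,213)); print(g[0],g[2],h[0],h[2],tri(g[0],h[0]))
# moves: target in tool axes
y=-.242;x=np.array([np.cos(y),np.sin(y),0]);c=np.array([.5285,-.2248,0])
for t in (c+[0,0,.2],c+[0,0,.073]): print("delta tool",(M.T@(t-S["position"])*100).round(2))
print("tool x yaw",np.arctan2(M[1,0],M[0,0]),"tool y yaw",np.arctan2(M[1,1],M[0,1]))
```

```text
[0.59675757 0.23094062 0.12      ] [0.54360669 0.22144773 0.12      ] yaw 0.17673918790066243
[0.60132639 0.20142479 0.12      ] [0.54815994 0.19199633 0.12      ] yaw 0.17551386756644502
end [0.60640614 0.21765801 0.12      ]
plain [ 0.55525408 -0.12864037  0.084     ] 49.6875
[[-0.919  0.395  0.   ]
 [ 0.395  0.919 -0.   ]
 [-0.    -0.    -1.   ]]
[256.12620735 279.50875568] [ 9.24040031 27.2226181 ] [412.62566662 213.42963743] [11.74999809 21.74999619] (array([ 0.56483441, -0.23182568,  0.05140416]), np.float64(0.007995742228398913))
delta tool [-57.43 -64.79   2.26]
delta tool [-57.43 -64.79  14.96]
tool x yaw 2.7357753889976375 tool y yaw 1.1649790567035836
```

jog_arm(rows="-4.27 -2.49 -0.3 0 0 0 -1;-4.27 -2.49 -0.3 0 0 0 -1;-4.27 -2.49 -0.3 0 0 0 -1;-4.27 -2.49 -0.3 0 0 0 -1;-4.27 -2.49 -0.3 0 0 0 -1", force=30)

```text
time: 1.12
position: [0.4045, 0.3972, 0.238]
tool_rot: [0.633, 3.077, 0.001]
ft_force: [-0.0, 0.8, 1.1]
grip_width: 1.003
grip_force: 0.0
```

jog_arm(rows="-4.27 -2.49 -0.3 0 0 0 -1;-4.27 -2.49 -0.3 0 0 0 -1;-4.27 -2.49 -0.3 0 0 0 -1;-4.27 -2.49 -0.3 0 0 0 -1;-4.27 -2.49 -0.3 0 0 0 -1")

```text
time: 1.75
position: [0.5515, 0.1986, 0.253]
tool_rot: [0.633, 3.077, 0.001]
ft_force: [-0.0, 0.2, 0.3]
grip_width: 1.004
grip_force: 0.0
```

jog_arm(rows="-1.83 -4.98 0.6 0 0 0 -1;-1.83 -4.98 0.6 0 0 0 -1;-1.83 -4.98 0.6 0 0 0 -1;-1.83 -4.98 0.6 0 0 0 -1;-1.83 -4.98 0.6 0 0 0 -1")

```text
time: 2.38
position: [0.5362, -0.0666, 0.2227]
tool_rot: [0.633, 3.076, 0.001]
ft_force: [0.9, -0.3, -0.4]
grip_width: 1.003
grip_force: 0.0
```

jog_arm(rows="-1.83 -4.98 0.8 0 0 0 -1;-1.83 -4.98 0.8 0 0 0 -1;-1.83 -4.98 0.8 0 0 0 -1;0 0 0 0 0 -0.164 -1;0 0 0 0 0 0 -1")

```text
time: 3.0
position: [0.5278, -0.2243, 0.1985]
tool_rot: [0.383, 3.118, 0.001]
ft_force: [0.3, -0.4, 0.1]
grip_width: 1.004
grip_force: 0.0
```

```bash
cat >> h.py <<'E'
def go(t,yaw=None):
    s=ctrl.get_state(); M=R.from_rotvec(s["tool_rot"]).as_matrix()
    print("pos",s["position"].round(4),"tilt",M[:,2].round(3),"yaw y",round(np.arctan2(M[1,1],M[0,1]),4),"F",s["ft_force"].round(1),"j",s["joint_positions"].round(2),"delta cm",(M.T@(np.array(t)-s["position"])*100).round(2),"turn z",None if yaw is None else -((yaw-np.arctan2(M[1,1],M[0,1])+np.pi/2)%np.pi-np.pi/2).round(4))
E
python3 -c "
from h import *
go([.5285,-.2248,.0725],np.pi/2-.242)"
```

```text
pos [ 0.5278 -0.2243  0.1985] tilt [ 0.  0. -1.] yaw y 1.3263 F [ 0.3 -0.4  0.1] j [-0.14  0.18  0.56  1.7  -0.1   1.29  1.77] delta cm [-0.08 -0.04 12.6 ] turn z -0.0025
```

jog_arm(rows="-0.08 -0.04 3 0 0 0 -1;0 0 3 0 0 0 -1;0 0 3 0 0 0 -1;0 0 2 0 0 0 -1;0 0 1.0 0 0 0 -1")

```text
time: 3.62
position: [0.5285, -0.223, 0.0776]
tool_rot: [-0.379, -3.117, -0.001]
ft_force: [-0.2, 0.4, -0.1]
grip_width: 0.999
grip_force: 0.0
```

jog_arm(rows="0 0 0.5 0 0 0 -1;0 0 0 0 0 0 0;0 0 0 0 0 0 0.4;0 0 0 0 0 0 0.6;0 0 0 0 0 0 0.6")

```text
time: 4.25
position: [0.5288, -0.2246, 0.0739]
tool_rot: [0.379, 3.118, 0.0]
ft_force: [0.9, -0.5, 1.2]
grip_width: 0.633
grip_force: 0.0
```

jog_arm(rows="0 0 0 0 0 0 0.6;0 0 0 0 0 0 0.7;0 0 0 0 0 0 0.8;0 0 0 0 0 0 0.9;0 0 0 0 0 0 1", force=30)

```text
time: 4.88
position: [0.5286, -0.2246, 0.0735]
tool_rot: [0.379, 3.119, 0.0]
ft_force: [-0.2, -0.8, -0.5]
grip_width: 0.138
grip_force: 29.9
```

jog_arm(rows="0 0 0 0 0 0 1;0 0 0 0 0 0 1;0 0 0 0 0 0 1;0 0 0 0 0 0 1")

```text
time: 5.38
position: [0.5286, -0.2246, 0.0735]
tool_rot: [0.379, 3.119, -0.0]
ft_force: [0.3, 0.4, -0.4]
grip_width: 0.138
grip_force: 29.9
```

jog_arm(rows="0 0 -1 0 0 0 1;0 0 -2 0 0 0 1;0 0 -3.5 0 0 0 1;0 0 -4 0 0 0 1;0 0 -4 0 0 0 1")

```text
time: 6.0
position: [0.5281, -0.2243, 0.2201]
tool_rot: [-0.379, -3.118, -0.001]
ft_force: [-0.6, -0.5, -2.4]
grip_width: 0.137
grip_force: 29.9
```

```bash
python3 -c "
from h import *
x=np.array([np.cos(.176),np.sin(.176)]); h=np.array([.5915,.2144]); c=h-.0035*x; print(c)
go([*c,.22],np.pi/2+.176)"
```

```text
[0.58805407 0.21378718]
pos [ 0.5281 -0.2243  0.2201] tilt [-0.  0. -1.] yaw y 1.3289 F [-0.6 -0.5 -2.4] j [-0.15  0.17  0.57  1.67 -0.09  1.33  1.77] delta cm [4.670e+00 4.397e+01 3.000e-02] turn z -0.4179
```

jog_arm(rows="0.52 4.886 0 0 0 0 1;0.52 4.886 0 0 0 0 1;0.52 4.886 0 0 0 0 1;0.52 4.886 0 0 0 0 1;0.52 4.886 0 0 0 0 1")

```text
time: 6.62
position: [0.5616, 0.0204, 0.2191]
tool_rot: [0.379, 3.119, 0.0]
ft_force: [0.4, -0.1, -1.3]
grip_width: 0.137
grip_force: 29.9
```

jog_arm(rows="0.52 4.886 0 0 0 0 1;0.52 4.886 0 0 0 0 1;0.52 4.886 0 0 0 0 1;0.5 4.88 0 0 0 0 1;0 0 0 0 0 -0.14 1")

```text
time: 7.25
position: [0.587, 0.2202, 0.2181]
tool_rot: [-0.141, -3.137, -0.003]
ft_force: [-0.9, -0.2, -2.1]
grip_width: 0.137
grip_force: 29.9
```

jog_arm(rows="0 0 0 0 0 -0.14 1;0 0 0 0 0 -0.138 1;0 0 0 0 0 0 1;0 0 0 0 0 0 1")

```text
time: 7.75
position: [0.5885, 0.2134, 0.2187]
tool_rot: [0.273, -3.13, 0.0]
ft_force: [-0.4, -0.1, -2.2]
grip_width: 0.136
grip_force: 29.9
```

Run:
```python
from h import *
go([.58805,.21379,.185],np.pi/2+.176)
a=cam("scene")["img"][75:195,350:480];b=cam("top")["img"][120:240,160:290]
cv2.imwrite("pics/c2.png",np.hstack([cv2.resize(i,(400,369),interpolation=cv2.INTER_CUBIC) for i in(a,b)]))
```

```text
pos [0.5885 0.2134 0.2187] tilt [-0. -0. -1.] yaw y 1.7446 F [-0.4 -0.1 -2.2] j [-0.57  0.27  0.22  1.53 -0.06  1.35  1.4 ] delta cm [0.03 0.05 3.37] turn z -0.0022
```

View pics/c2.png

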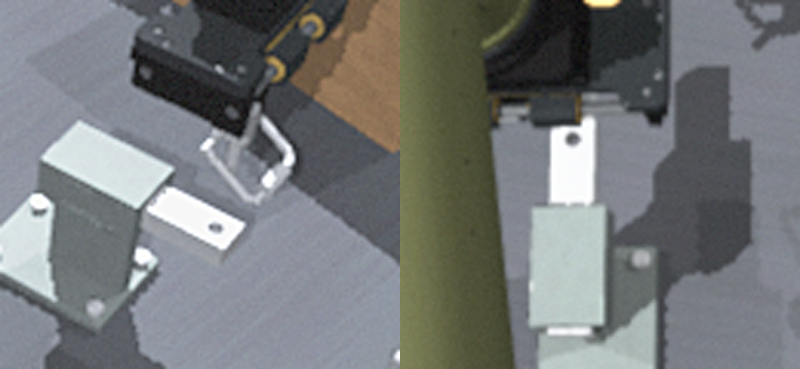

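The scene crop shows the linchpin held upright with its ring on the free-end side, at crop (240,150); the hole is at (217,228). The top view is blocked by the arm. Next I lower it to just above the hole.

jog_arm(rows="0.03 0.05 1.5 0 0 0 1;0 0 1.5 0 0 0 1;0 0 1.0 0 0 0 1;0 0 0.2 0 0 0 1;0 0 0 0 0 0 1")

```text
time: 8.48
position: [0.5883, 0.214, 0.1766]
tool_rot: [-0.276, 3.129, 0.0]
ft_force: [0.1, -0.0, -1.8]
grip_width: 0.138
grip_force: 29.9
```

Run:
```python
from h import *
go([.58805,.21379,.1335],np.pi/2+.176)
a=cam("scene")["img"][115:175,380:460]
print(proj("scene",[.5915,.2144,.12]),proj("scene",[.5915,.2144,.1265]))
cv2.imwrite("pics/c3.png",cv2.resize(a,(800,600),interpolation=cv2.INTER_CUBIC))
```

```text
pos [0.5883 0.214  0.1766] tilt [ 0.  0. -1.] yaw y 1.747 F [ 0.1 -0.  -1.8] j [-0.57  0.29  0.22  1.59 -0.07  1.27  1.41] delta cm [ 0.03 -0.02  4.31] turn z 0.0002
[419.66888463 149.02112435] [420.1784787  146.95858322]
```

View pics/c3.png

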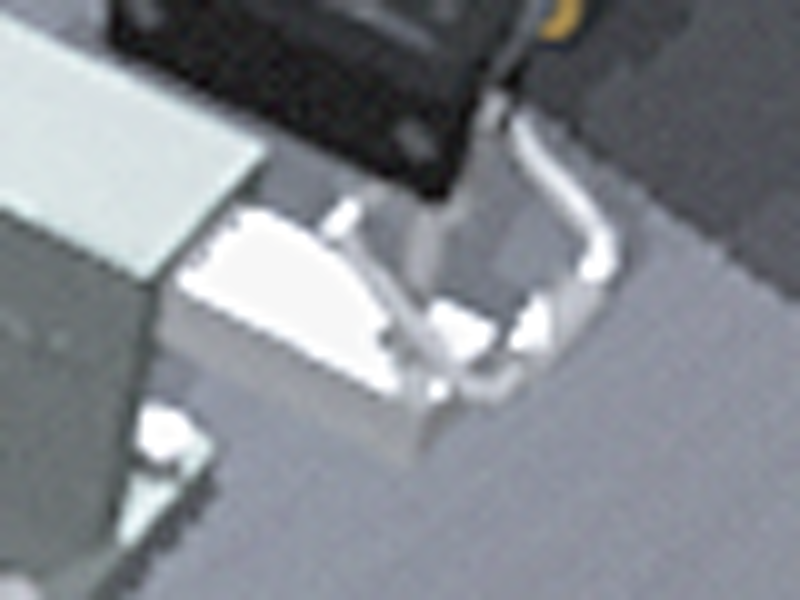

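The scene crop shows the shank at crop (422,260), in line with the expected axis above the hole, and the ring clear of the tongue's end at (580,300). Now I feel down.

jog_arm(rows="0.03 -0.02 0.3 0 0 0 1;0 0 0.3 0 0 0 1;0 0 0.15 0 0 0 1;0 0 0.15 0 0 0 1;0 0 0 0 0 0 1")

```text
time: 9.15
position: [0.5879, 0.2137, 0.1674]
tool_rot: [0.276, -3.129, 0.0]
ft_force: [0.2, 0.4, -2.0]
grip_width: 0.135
grip_force: 29.9
```

jog_arm(rows="0 0 0.2 0 0 0 1;0 0 0.2 0 0 0 1;0 0 0.2 0 0 0 1;0 0 0.2 0 0 0 1;0 0 0 0 0 0 1")

```text
time: 9.78
position: [0.5878, 0.2137, 0.1593]
tool_rot: [0.276, -3.129, 0.0]
ft_force: [0.1, 0.4, -1.7]
grip_width: 0.139
grip_force: 29.9
```

jog_arm(rows="0 0 0.4 0 0 0 1;0 0 0.4 0 0 0 1;0 0 0.4 0 0 0 1;0 0 0.4 0 0 0 1;0 0 0.3 0 0 0 1")

```text
time: 10.4
position: [0.5879, 0.2137, 0.1402]
tool_rot: [0.276, -3.129, 0.0]
ft_force: [-0.1, -1.0, -1.8]
grip_width: 0.134
grip_force: 29.9
```

jog_arm(rows="0 0 0.2 0 0 0 1;0 0 0.15 0 0 0 1;0 0 0.1 0 0 0 1;0 0 0 0 0 0 1")

```text
time: 10.9
position: [0.588, 0.2137, 0.1361]
tool_rot: [-0.276, 3.129, 0.0]
ft_force: [0.1, 1.5, -2.4]
grip_width: 0.133
grip_force: 29.9
```

jog_arm(rows="0 0 0.1 0 0 0 1;0 0 0.05 0 0 0 1;0 0 0.05 0 0 0 1;0 0 0 0 0 0 1")

```text
time: 11.4
position: [0.5879, 0.2138, 0.134]
tool_rot: [0.277, -3.129, -0.0]
ft_force: [-0.4, 0.2, -2.7]
grip_width: 0.131
grip_force: 29.9
```

jog_arm(rows="0 0 0.05 0 0 0 1;0 0 0 0 0 0 1")

```text
time: 11.65
position: [0.588, 0.2137, 0.1336]
tool_rot: [-0.276, 3.129, 0.0]
ft_force: [-0.8, 0.3, -1.5]
grip_width: 0.136
grip_force: 29.9
```

jog_arm(rows="0 0 0.05 0 0 0 1;0 0 0 0 0 0 1")

```text
time: 11.9
position: [0.588, 0.2137, 0.1336]
tool_rot: [-0.276, 3.129, 0.0]
ft_force: [-1.3, -0.3, 1.5]
grip_width: 0.132
grip_force: 29.9
```

The pin is seated: z stops at 0.1336 and a reaction force appears. I release, lift clear and look.

jog_arm(rows="0 0 -0.05 0 0 0 1;0 0 0 0 0 0 0.6;0 0 0 0 0 0 0.2;0 0 0 0 0 0 0.2;0 0 0 0 0 0 0.2")

```text
time: 12.52
position: [0.588, 0.2138, 0.1336]
tool_rot: [-0.276, 3.129, 0.0]
ft_force: [0.3, -0.4, -0.1]
grip_width: 0.386
grip_force: 0.0
```

jog_arm(rows="0 0 -1 0 0 0 0.2;0 0 -3 0 0 0 0.2;0 0 -2 0 0 0 0;-3.2 0 0 0 0 0 0;-3.2 0 0 0 0 0 0")

```text
time: 13.15
position: [0.652, 0.2254, 0.1953]
tool_rot: [-0.277, 3.127, 0.002]
ft_force: [0.5, 0.2, 0.3]
grip_width: 0.492
grip_force: 0.0
```

Run:
```python
from h import *
x=np.array([np.cos(.176),np.sin(.176)]); h=np.array([.5915,.2144]); c=h+.058*x; print(c)
go([*c,.09],np.pi/2+.176); print(ctrl.get_state()["grip_width"])
a=cam("scene")["img"][105:180,370:470]
cv2.imwrite("pics/c4.png",cv2.resize(a,(800,600),interpolation=cv2.INTER_CUBIC))
```

```text
[0.64860401 0.22455538]
pos [0.652  0.2254 0.1953] tilt [ 0.002  0.001 -1.   ] yaw y 1.7475 F [0.5 0.2 0.3] j [-0.54  0.42  0.23  1.39 -0.09  1.34  1.44] delta cm [ 0.38 -0.04 10.53] turn z 0.0007
0.4922124459301321
```

View pics/c4.png

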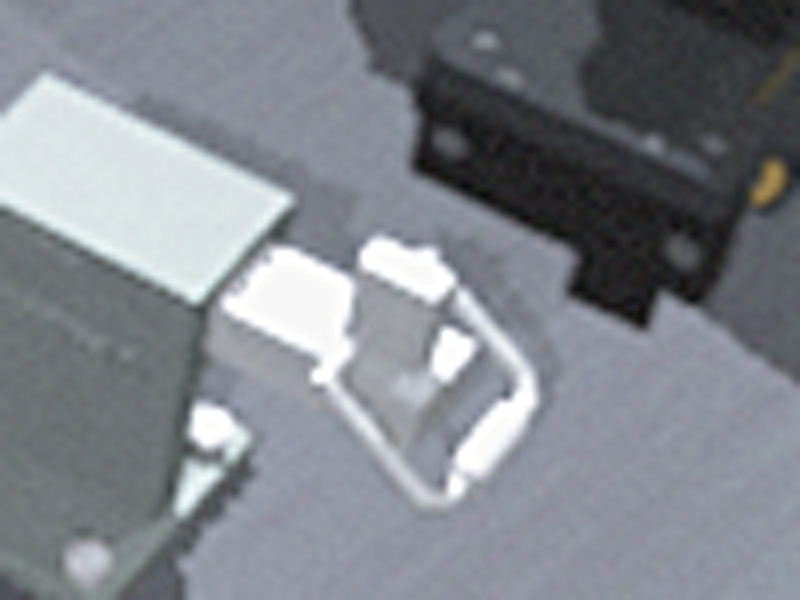

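The crop shows the pin's head seated upright on the tongue at (400,290), the ring open past the free end with its bow at (500,430), and the gripper clear at upper right. I lower the straddling fingers outside the bow.

jog_arm(rows="0 -0.04 2.5 0 0 0 0;0 0 2.5 0 0 0 0;0 0 2.5 0 0 0 0;0 0 2 0 0 0 0;0 0 1 0 0 0 0")

```text
time: 13.82
position: [0.6506, 0.2244, 0.0875]
tool_rot: [0.276, -3.128, 0.001]
ft_force: [0.3, 0.5, 0.3]
grip_width: 0.503
grip_force: 0.0
```

jog_arm(rows="0.5 0 0 0 0 0 0;0.5 0 0 0 0 0 0;0.4 0 0 0 0 0 0;0.4 0 0 0 0 0 0")

```text
time: 14.32
position: [0.6338, 0.2216, 0.0894]
tool_rot: [-0.276, 3.127, 0.001]
ft_force: [2.4, 0.2, -1.2]
grip_width: 0.5
grip_force: 1.2
```

jog_arm(rows="0.4 0 0 0 0 0 0;0.4 0 0 0 0 0 0;0.4 0 0 0 0 0 0;0.4 0 0 0 0 0 0")

```text
time: 14.82
position: [0.6172, 0.2185, 0.0886]
tool_rot: [0.276, -3.129, -0.0]
ft_force: [0.4, 0.5, 0.3]
grip_width: 0.503
grip_force: 0.3
```

jog_arm(rows="0.3 0 0 0 0 0 0;0.3 0 0 0 0 0 0;0.3 0 0 0 0 0 0;0 0 0 0 0 0 0")

```text
time: 15.32
position: [0.6088, 0.217, 0.0888]
tool_rot: [-0.276, 3.129, 0.0]
ft_force: [1.0, 0.6, -0.0]
grip_width: 0.496
grip_force: 0.6
```

Run:
```python
from h import *
go([.5915,.2144,.09],np.pi/2+.176)
a=cam("scene")["img"][105:180,370:470]
cv2.imwrite("pics/c5.png",cv2.resize(a,(800,600),interpolation=cv2.INTER_CUBIC))
```

```text
pos [0.6088 0.217  0.0888] tilt [ 0.001  0.    -1.   ] yaw y 1.747 F [ 1.   0.6 -0. ] j [-0.55  0.41  0.21  1.62 -0.09  1.12  1.43] delta cm [ 1.75  0.05 -0.12] turn z 0.0002
```

View pics/c5.png

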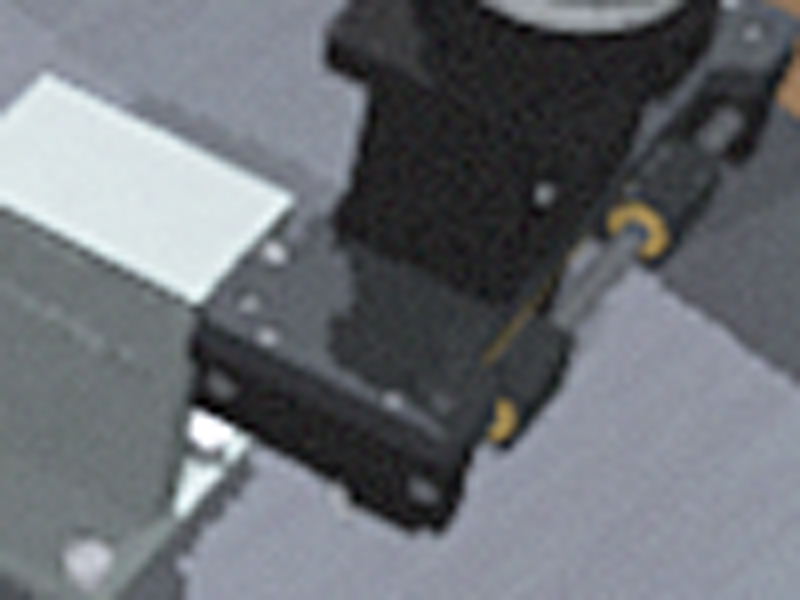

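The view is blocked by the gripper body, so I go on by feel.

jog_arm(rows="0.15 0 0 0 0 0 0;0.15 0 0 0 0 0 0")

```text
time: 15.62
position: [0.6064, 0.2165, 0.0889]
tool_rot: [-0.276, 3.128, 0.0]
ft_force: [3.0, 0.3, -1.0]
grip_width: 0.498
grip_force: 1.4
```

jog_arm(rows="0.15 0 0 0 0 0 0;0.15 0 0 0 0 0 0")

```text
time: 15.88
position: [0.602, 0.2158, 0.0883]
tool_rot: [0.276, -3.128, 0.0]
ft_force: [0.1, -0.2, -0.2]
grip_width: 0.499
grip_force: 0.4
```

jog_arm(rows="0.15 0 0 0 0 0 0;0.15 0 0 0 0 0 0")

```text
time: 16.12
position: [0.5994, 0.2154, 0.0885]
tool_rot: [0.277, -3.129, -0.0]
ft_force: [0.5, -0.4, 0.7]
grip_width: 0.5
grip_force: 0.4
```

jog_arm(rows="0.15 0 0 0 0 0 0;0 0 0 0 0 0 0")

```text
time: 16.38
position: [0.5981, 0.2152, 0.0885]
tool_rot: [0.276, -3.129, -0.0]
ft_force: [-0.1, -0.2, 0.5]
grip_width: 0.5
grip_force: 0.2
```

jog_arm(rows="0.1 0 0 0 0 0 0;0 0 0 0 0 0 0")

```text
time: 16.62
position: [0.5973, 0.215, 0.0886]
tool_rot: [-0.276, 3.129, 0.0]
ft_force: [0.4, 0.1, 0.1]
grip_width: 0.499
grip_force: 0.3
```

jog_arm(rows="-0.5 0 0 0 0 0 0;-1 0 0 0 0 0 0;-2 0 0 0 0 0 0;-3 0 0 0 0 0 0;0 0 -5 0 0 0 0")

```text
time: 17.25
position: [0.66, 0.2253, 0.1323]
tool_rot: [0.275, -3.119, 0.006]
ft_force: [-0.1, 0.3, -0.3]
grip_width: 0.502
grip_force: 0.0
```

jog_arm(rows="0 0 -5 0 0 0 0;-4 0 -4 0 0 0 0;-4 0 -3 0 0 0 0;-3 0 0 0 0 0 0;0 0 0 0 0 0 0")

```text
time: 17.88
position: [0.7712, 0.2453, 0.2558]
tool_rot: [0.275, -3.128, 0.002]
ft_force: [0.2, -0.3, -1.3]
grip_width: 0.5
grip_force: 0.0
```

Run:
```python
from h import *
a=cam("scene")["img"][105:180,370:470];b=cam("top")["img"][140:215,165:265]
x=np.array([np.cos(.176),np.sin(.176),0]); o=np.array([.5915,.2144,.12])
for t in (0,.1,.23,.4): 
  p=o+x*(-.009+.048*np.sin(t))+[0,0,.006-.048*np.cos(t)]; print(t,((proj("scene",p)+.5-[370,105])*4).round(),((proj("top",p)+.5-[165,140])*4).round()+[400,0])
cv2.imwrite("pics/c6.png",np.hstack([cv2.resize(i,(400,300),interpolation=cv2.INTER_CUBIC) for i in(a,b)]))
```

```text
0 [174. 222.] [619. 135.]
0.1 [182. 226.] [619. 126.]
0.23 [191. 229.] [619. 115.]
0.4 [204. 233.] [618. 101.]
```

View pics/c6.png

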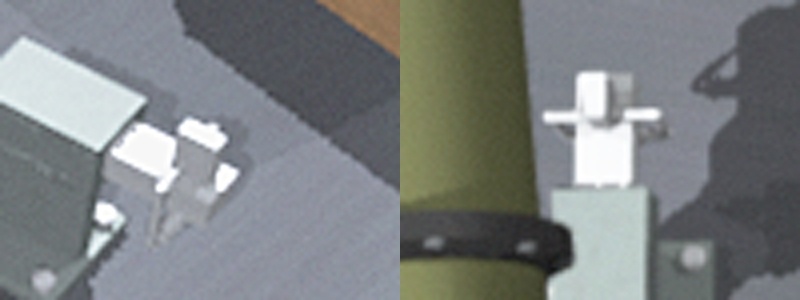

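Run:
```python
from h import *
x=np.array([np.cos(.176),np.sin(.176),0]); y=np.array([-x[1],x[0],0]); o=np.array([.5915,.2144,.12])
for t in (0,.1,.23,.3):
  q=[o+s*y+x*(-.009+.047*np.sin(t))+[0,0,.006-.047*np.cos(t)] for s in(-.028,.028)]
  print(t,*[((proj("scene",p)+.5-[370,105])*8).round() for p in q],*[((proj("top",p)+.5-[165,140])*8).round() for p in q])
a=cam("scene")["img"][105:180,370:470];b=cam("top")["img"][140:175,190:240]
cv2.imwrite("pics/c7.png",np.vstack([cv2.resize(a[30:70,20:70],(800,320),interpolation=cv2.INTER_CUBIC)[:, :],cv2.resize(b,(800,280),interpolation=cv2.INTER_CUBIC)]))
# crop scale: scene 16x,8y offset (390,135); top 16x,8y offset (190,140)
for t in (0,.1,.23,.3):
  q=[o+s*y+x*(-.009+.047*np.sin(t))+[0,0,.006-.047*np.cos(t)] for s in(-.028,.028)]
  print(t,((proj("scene",q[0])+.5-[390,135])*[16,8]).round(),*[((proj("top",p)+.5-[190,140])*[16,8]+[0,320]).round() for p in q])
```

```text
0 [298. 501.] [398. 385.] [536. 266.] [338. 271.]
0.1 [313. 508.] [413. 391.] [536. 250.] [338. 254.]
0.23 [332. 515.] [432. 398.] [536. 229.] [338. 233.]
0.3 [343. 519.] [442. 401.] [536. 217.] [337. 221.]
0 [277. 261.] [672. 586.] [276. 591.]
0.1 [306. 268.] [673. 570.] [276. 574.]
0.23 [344. 275.] [672. 549.] [276. 553.]
0.3 [365. 279.] [671. 537.] [275. 541.]
```

View pics/c7.png

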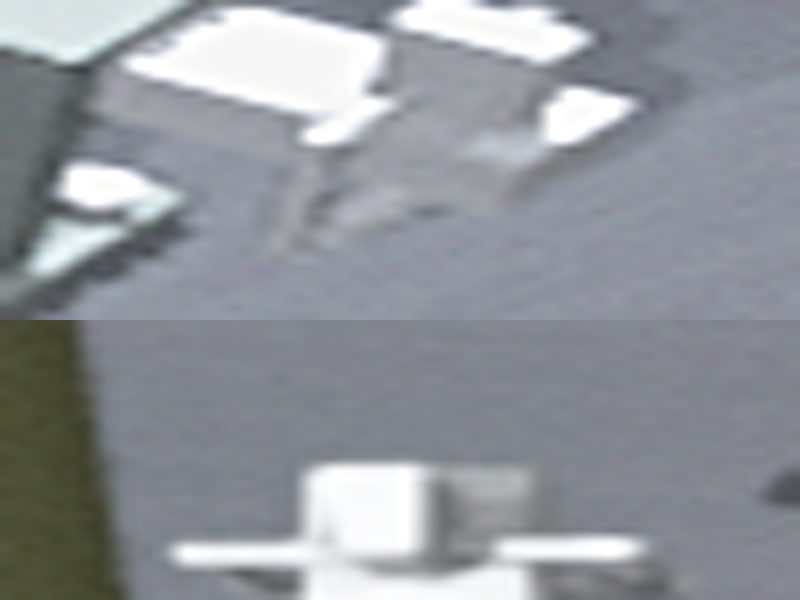

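The near ring corner is at crop (285,250), against a prediction of (277,261) for 0 rad and (344,275) for 0.23 rad. In the top view the bow lies below the hinge line, at about 585. So the ring is snapped at about 0, the pin is home and the robot is clear.

```bash
python3 -c "
from bench import ticket
print(ticket.close_job())"
```

```text
the job is handed in; nothing more can be done
None
```

The linchpin is fully home in the tongue's hole with its ring snapped over the pin's lower end (ring angle about 0 rad in both views); the gripper is clear, and the job was handed in at about 18 s with no verdict shown.

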